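# Set, lock and turn on the air for the leak-test rig

### The job

Put air on the leak-test rig: turn the regulator knob until its pointed nose lines up with the long mark on the dial, right in front of the fork lock, then slide the fork lock fully home over the nose, and only then throw the cut-off's U-shaped bail handle right over to its other stop. Leave the ball-ended vent lever as it is and do not disturb the loose parts lying about.

Things in the scene. Friction and masses are not known exactly. Their poses are not given: they have to be found in the camera images.
- regulator: regulator on a grey foot plate 220 x 100 x 12 mm (long side along its x), fixed; origin at the centre of the plate's underside, x from lock to knob, z up. Knob axis upright at x = +45 mm; round white dial of radius 46 mm, top 40 mm high, with six short ticks and one long bold mark on the lock's side. The lock runs on a dark track along x at y = 0.
- knob_grip (a point): point on the knob's axis, 70 mm above the bench, at mid grip. The knob is a black upright bar 54 mm long, 12 mm thick, top 81 mm and bottom 47 mm above the bench, on a round hub of radius 22 mm; grasp it across its thickness. The point's frame turns with the knob: the bar lies along its x axis and the nose points along its -x.
- knob_nose (a point): tip of the pointed nose: an 8 mm thick, lower step at one end of the knob's bar, 39 mm from the axis, 58 mm above the bench; a white line along the bar's top runs towards it
- knob (a joint): angle of the knob in rad, anticlockwise from above positive; 0 when the nose points exactly at the long mark and so straight at the lock; range -1.6 to 1.6; starts between -1.3 and -0.5; stays where it is left
- lock_grip (a point): middle of the lock's upright grip tab, 78 mm above the bench; axes those of the regulator. The tab is aluminium, 30 mm long along x, 16 mm thick along y, from 51 to 94 mm above the bench; pinch it across y.
- lock_tip (a point): point between the free ends of the lock's two fork arms, 56 mm above the bench. The slot between the arms is 20 mm wide, the arms 9 mm thick and from 49 to 63 mm above the bench. They are stopped by the knob if its nose is more than about 8 degrees off.
- lock (a joint): travel of the lock in m towards the knob along the regulator's +x: 0 drawn back, 0.045 fully home with the fork astride the nose; needs about 2 N, stays where it is left
- cutoff: air cut-off: grey block on a foot plate 190 x 100 x 12 mm, fixed to the bench; origin at the centre of the plate's underside; the bail handle swings along its x axis
- bail_hinge (a point): middle of the bail handle's hinge, 50 mm above the bench; the hinge line is the cut-off's y axis
- bail_bar (a point): centre of the bail's cross bar, a plain steel bar of 22 mm diameter along y, 110 mm from the hinge line. It joins two flat side arms (8 mm thick, at y = +44 and -44 mm), so that 80 mm of bar between them is free, with nothing below it. About 134 mm above the bench at either stop and 160 mm at the top of its swing.
- bail (a joint): angle of the bail handle in rad: 0 at the off stop, leaning 37 degrees towards the cut-off's -x (the robot's side); 0.65 upright; 1.3 at the on stop, leaning 37 degrees to +x. Heavy, and falls to the nearer stop by itself from either side of upright; about 3 N at the bar moves it.
- vent_block: vent valve: a block like the cut-off's, on a foot plate 190 x 100 x 12 mm, fixed to the bench; origin at the centre of the plate's underside
- vent_ball (a point): centre of the black ball of 36 mm diameter on the end of the vent's single thin stem, 90 mm from its hinge; leave it alone
- vent (a joint): angle of the vent lever in rad: 0 leaning to -x (as it starts and must stay), 1.3 leaning to +x
- sleeve_a: small aluminium flanged sleeve, 34 mm across and 55 mm tall, standing between two of the units; origin at the centre of its underside (bystander)
- sleeve_b: a second sleeve like the first, standing between the other two units (bystander)
- liner: large aluminium cylinder liner, 90 mm across and 85 mm tall, standing at the back; origin under its centre (bystander)
- wrench: steel wrench 180 mm long lying flat at the near left; origin under its middle (bystander)
- elbow: dark steel pipe elbow, about 44 mm thick and 140 mm long, lying on the left; origin under its middle (bystander)
Not all that is in view belongs to the job. Leave any red look-alike of the vent_block alone. Leave any pink look-alike of the cutoff alone.

How it is judged:
By the outcome, as a careful person would: the job done as asked, in the order asked, and still so for the second after the job is handed in, with the robot touching nothing.
It also fails if it takes over 67 s, if anything falls off the work surface, if the arm or the gripper's body presses on something with over 40 N, if the wrist force passes 120 N, or if a joint passes its speed limit or range.

### The arm

A 6-joint arm with a two-finger parallel gripper is mounted at the origin on the work surface. World frame = base frame: x ahead of the robot, y to its left, z up, the work surface at z = 0. Lengths are in m, angles in rad, forces in N, time in s.
With the tool pointing down it reaches from about 0.375 to 0.9 m from the base axis. Payload 3.1 kg.
Tool frame: the origin (TCP) lies between the finger pads; the fingertips stand 8 mm ahead of it and the grasp point (between the pads) lies 11 mm behind it; z points along the fingers, y is the line along which they close (so a half turn about z gives the same grasp; the last joint's range is limited). The gripper opens to 87 mm and grips with 3 to 60 N. Pads are 19 mm wide; open, the fingers measure 117 mm over their backs; the gripper's body (75 mm by 190 mm) begins 51 mm behind the grasp point.
Start: joints at [0.958, 0.527, 1.433, -0, 1.181, -0.178], TCP at [0.263, 0.567, 0.231] pointing down, gripper open.
Joint ranges: [-3.08, 3.08], [-0.75, 2.2], [0.22, 2.44], [-1.43, 4.57], [0, 2.65], [-2.85, 2.85]. Speed limits (rad/s): [2.79, 2.79, 3.14, 3.14, 3.14, 3.14].

### API

Orientations are given as a unit quaternion [x, y, z, w].
In Python, from rig import robot gives the robot as it stands.
- The arm moves only by the tool move_arm, never from a script. Its argument "motion" is text: rows parted by semicolons, each of 5 numbers parted by spaces: the opening, from -1 (shut) to 1 (fully open), then the shift along the tool's x, y, z normalised to -1 to 1, where 1 is 0.2 m, then the turn about the tool's z normalised to -1 to 1, where 1 is pi rad. A call has 1 to 12 rows; each row is the pose to reach, as a shift and turn from the pose commanded when the call began, along the tool's axes at that moment, turning the shorter way round; what a row does not reach only later rows make up. A row lasts 1/12 s, in which the tool goes at most 41.7 mm and 7.16 degrees, less where a joint would pass 70% of its speed; a pose out of reach is approached as far as the arm can. A call with a number of a shift or a turn outside -1 to 1 is refused whole. A call with a gripper value outside its range is refused whole. The fingers move at their own pace and stop on an object; "newtons" is the grip in N (left out, the last holds). Time passes only in rows, so rows that repeat a pose let the fingers close. It gives the time, the measured TCP pose, the force, the opening and the grip force at its end, in the units of the state.
- robot.get_obs(): the state, without advancing time (a new reading comes with each control period).
- robot.camera(name): name is "scene" or "top" or "wrist"; returns (picture, depth): 384x512x3 uint8, red, green, blue; 384x512 float32, m along the optical axis (not along the pixel's ray), 0 where there is no reading.
- robot.camera_model(name): a dict with "mtx" (3x3 intrinsics, pixels), "position" and "attitude" of the camera in the world. Camera axes: x right, y down, z forward; pixel columns grow to the right and rows downward; lengths in m; the calibration is good to about 2 mm. A picture is of the moment at which its call begins: read the wrist's pose just before it. camera_model takes no time and is no camera call; for the wrist camera it gives the pose at the moment of the call.
- robot.hand_in(): hands the job in; it is judged then, once.
The state is a dict: "time": time; "q": joint angles; "joint_velocities": joint speeds; "joint_torque": joint torques, N m; "position": TCP position; "tool_rot": TCP orientation; "ft_force": force on the tool from outside, world axes, zero at the start; "moment": the same for the moment, N m; "grip_width": finger opening in m; "grip_force": force on a finger pad.
Only numpy, scipy, OpenCV 4.12 (cv2) and the standard library are available. Lean on these libraries where they do the work, as an engineer would, in place of code of your own. Each camera call takes 0.05 s, during which the arm holds its last target. There are 200 camera calls.

## Working session

There is one attempt and no reset: what is moved stays moved. The work goes in short steps, Python scripts to look and compute and a tool call to move; the robot and the scene stay as the last step left them, time stands still between calls to the robot, and variables do not carry over. Pictures are saved under pics/ and viewed, at most 10 in all, crops included, and the job is handed in when it is done.

Besides the shell and the picture viewer there is one more tool, called after ">>>" by a JSON object that holds its "op" and its "data", one argument or row to a line. move_arm: Moves the arm, as the interface text tells. Its arguments: {"type":"object","properties":{"motion":{"type":"string"},"newtons":{"type":"number"}},"required":["motion"]}

```bash
mkdir -p pics
cat > h.py <<'E'
import numpy as np, cv2
from rig import robot
from scipy.spatial.transform import Rotation as R
def cam(n):
    m=robot.camera_model(n); p,d=robot.camera(n); return p,d,m
def pose(m):
    a=np.array(m["attitude"],float)
    Rm=a if a.shape==(3,3) else R.from_quat(a).as_matrix()
    return Rm,np.array(m["position"],float)
def cloud(d,m):
    K=np.array(m["mtx"]);v,u=np.indices(d.shape)
    c=np.stack([(u-K[0,2])/K[0,0]*d,(v-K[1,2])/K[1,1]*d,d],-1)
    Rm,t=pose(m); return c@Rm.T+t
def ray(u,v,z,m):
    K=np.array(m["mtx"]);Rm,t=pose(m)
    r=Rm@np.array([(u-K[0,2])/K[0,0],(v-K[1,2])/K[1,1],1.]);return t+r*(z-t[2])/r[2]
def save(n,p,s=1.5): cv2.imwrite("pics/"+n+".png",cv2.resize(p[:,:,::-1],None,fx=s,fy=s))
E
python3 - <<'E'
from h import *
for n in("top","scene"):
    p,d,m=cam(n); save(n,p); np.savez(n+".npz",p=p,d=d,mtx=m["mtx"],position=m["position"],attitude=m["attitude"]); print(m, (d>0).mean())
print(robot.get_obs())
E
```

```text
{'mtx': array([[457.87968891,   0.        , 255.6660907 ],
       [  0.        , 457.87968891, 197.93113234],
       [  0.        ,   0.        ,   1.        ]]), 'position': array([0.33204897, 0.08634914, 1.68699184]), 'attitude': array([-0.70463619,  0.70690299, -0.04377992,  0.04311987])} 0.9960530598958334
{'mtx': array([[380.3080155 ,   0.        , 260.06932244],
       [  0.        , 380.3080155 , 192.41822041],
       [  0.        ,   0.        ,   1.        ]]), 'position': array([1.20714497, 0.14404895, 0.88105102]), 'attitude': array([ 0.63511244,  0.68102129, -0.27086642, -0.24387204])} 0.9959360758463541
{'time': 0.1, 'q': array([ 9.57521278e-01,  5.28406008e-01,  1.43380277e+00, -4.24319623e-06,
        1.18140789e+00, -1.78477600e-01]), 'joint_velocities': array([-0.00106065, -0.00071163, -0.00274536, -0.00077374, -0.00069476,
       -0.00062297]), 'joint_torque': array([ 2.65312201e-04, -4.40985811e+01, -1.77150321e+01,  6.34965277e-02,
        5.34286292e-02, -5.58711690e-05]), 'position': array([0.26284026, 0.56631351, 0.22964023]), 'tool_rot': array([ 2.15689411e-01,  9.76461496e-01, -9.34492758e-04, -3.88436278e-04]), 'ft_force': array([-0.38116056,  0.41518379, -0.05962879]), 'moment': array([-0.02104006, -0.0648155 ,  0.01298811]), 'grip_force': 0.0, 'grip_width': 0.08685481524264536}
```

View pics/top.png

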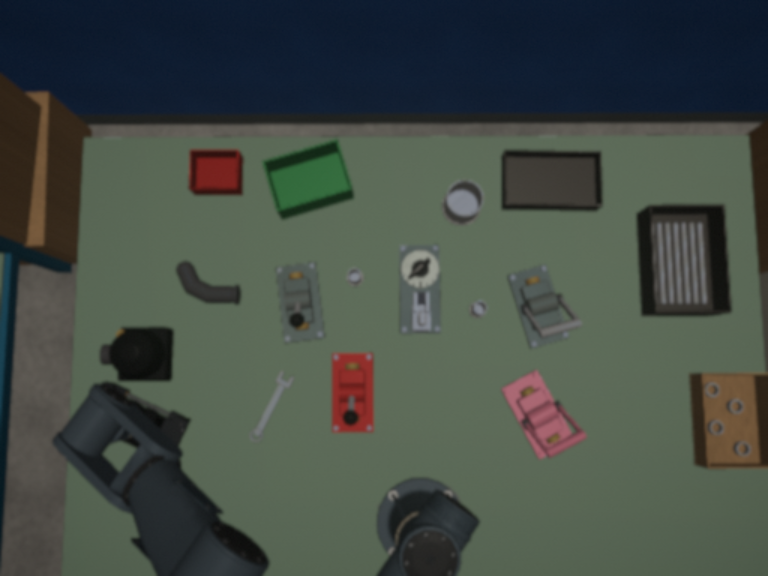

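View pics/scene.png

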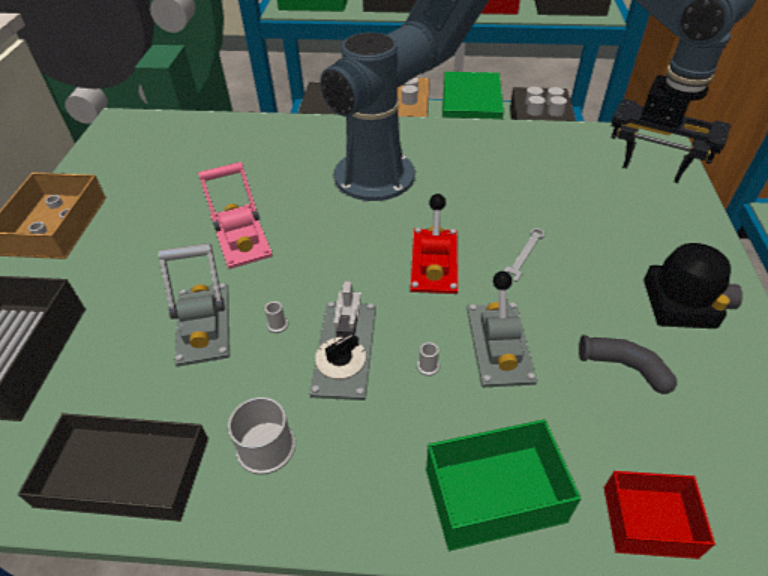

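The top view shows the regulator at about (420,289), with its dial at (420,268). The grey cut-off is at (545,305), with the bail bar leaning towards the robot's side. The vent is at (300,302), and there are red and pink look-alikes below. Next I measure these.

Run:
```python
from h import *
z=np.load("top.npz");p,d=z["p"],z["d"];m={k:z[k] for k in("mtx","position","attitude")}
P=cloud(d,m)
print(ray(280,193,0.012,m),ray(363,203,.012,m))
hsv=cv2.cvtColor(p,cv2.COLOR_RGB2HSV)
print(hsv[205,270],hsv[225,370],hsv[240,300],hsv[179,280], P[240,300],P[205,269])
for n,(u0,u1,v0,v1) in dict(reg=(262,298,158,226),cut=(334,392,172,234)).items():
    sub=np.zeros(d.shape,np.uint8);sub[v0:v1,u0:u1]=1
    grn=(hsv[...,1]>50)&(hsv[...,0]>35)&(hsv[...,0]<85)
    mk=((~grn)&(sub>0)).astype(np.uint8)
    c=max(cv2.findContours(mk,cv2.RETR_EXTERNAL,cv2.CHAIN_APPROX_NONE)[0],key=cv2.contourArea)[:,0]
    r=cv2.minAreaRect(c);print(n,r)
    w=np.array([ray(u,v,.012,m)[:2] for u,v in cv2.boxPoints(r)]);print(w,w.mean(0))
    if n=="cut":
        s=(sub>0)&(P[...,2]>.11);q=P[s];print("bar pts",len(q),q.mean(0),q[:,2].max());v,u=np.nonzero(s);rr=cv2.minAreaRect(np.c_[u,v].astype(np.float32));print(rr,ray(*rr[0],.145,m))
    else:
        s=(sub>0)&(hsv[...,2]>160);v,u=np.nonzero(s);print("white",len(u))
cv2.imwrite("pics/crop.png",cv2.resize(np.ascontiguousarray(p[155:240,255:395,::-1]),None,fx=5.5,fy=5.5,interpolation=cv2.INTER_CUBIC))
```

```text
[ 0.55712353 -0.00543259  0.012     ] [ 0.51901395 -0.31065173  0.012     ]
[81 27 96] [75 27 95] [ 54  44 109] [25 26 60] [ 0.38444181 -0.07785176 -0.00042697] [0.51312891 0.03535544 0.00810434]
reg ((279.5, 191.5), (67.0, 35.0), 90.0)
[[ 0.68891601  0.0603547 ]
 [ 0.68851163 -0.07007006]
 [ 0.43877808 -0.06649101]
 [ 0.43918923  0.06159183]] [ 0.56384874 -0.00365363]
white 0
cut ((362.5, 202.49998474121094), (60.99999237060547, 56.99999237060547), 90.0)
[[ 0.63514758 -0.20668036]
 [ 0.63448644 -0.41833517]
 [ 0.40845077 -0.40940113]
 [ 0.40912177 -0.20119999]] [ 0.52180164 -0.30890416]
bar pts 242 [ 0.44908966 -0.2849738   0.23675764] 1.6869918380334816
((362.89801025390625, 202.92694091796875), (51.713294982910156, 54.11491394042969), 9.039483070373535) [ 0.50441854 -0.27879076  0.145     ]
```

View pics/crop.png

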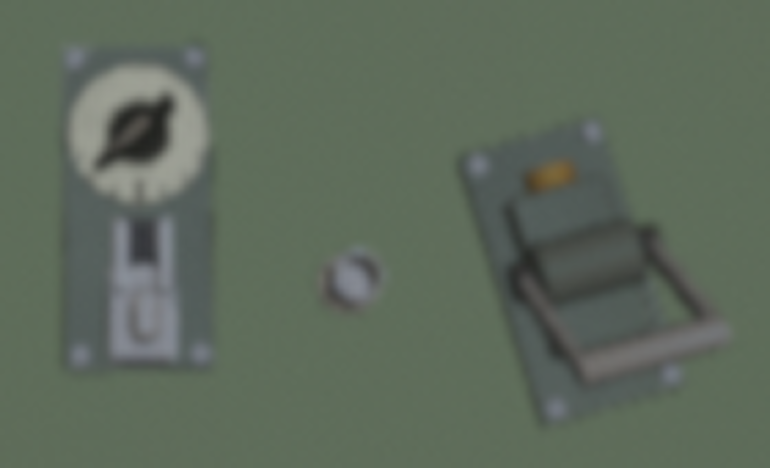

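The nose points down-left on the dial at crop (97,165), roughly -0.8 rad. The regulator's screws are at (75,57), (194,57), (80,354) and (201,352). The cut-off's screws are at (478,165), (592,131), (557,408) and (672,375), and its bar runs from (590,366) to (725,330).

```bash
cat >> h.py <<'E'
def move(xy,z,fing=None):
    "shift/turn, normalised, from current pose to TCP target with fingers closing along angle fing (deg)"
    o=robot.get_obs();Rt=R.from_quat(o["tool_rot"]).as_matrix();p=np.array(o["position"])
    s=Rt.T@(np.array([xy[0],xy[1],z])-p)/.2
    a=np.degrees(np.arctan2(Rt[1,1],Rt[0,1])); t=0 if fing is None else -((fing-a+90)%180-90)/180
    print("pos",p.round(4),"fing",round(a,1),"q6",round(o["q"][5],2),"MOVE",s.round(4),"turn",round(t,4),"t",o["time"])
E
python3 - <<'E'
from h import *
z=np.load("top.npz");m={k:z[k] for k in("mtx","position","attitude")}
W=lambda x,y,h:ray(255+(x+.5)/5.5-.5,155+(y+.5)/5.5-.5,h,m)[:2]
for s in([(75,57),(194,57),(80,354),(201,352)],[(478,165),(592,131),(557,408),(672,375)]):
    w=np.array([W(*q,.014) for q in s]);dd=(w[0]+w[1]-w[2]-w[3])/2;print(w.mean(0),np.degrees(np.arctan2(dd[1],dd[0])),np.linalg.norm(dd))
print("dial",W(138,132,.04),"knob",W(135,131,.08),"nose",W(97,165,.058),"bar",W(590,366,.136),W(725,330,.136))
move([.545,0],.26,60)
E
```

```text
[ 0.56181629 -0.00384976] 0.5974447075492691 0.20033617587038252
[ 0.51697982 -0.29561717] 16.347524181229524 0.1708228699139976
dial [ 0.60633332 -0.00325682] knob [0.60033266 0.00085234] nose [0.58155503 0.02475533] bar [ 0.44328107 -0.27542385] [ 0.46528638 -0.3595629 ]
pos [0.2628 0.5663 0.2296] fing 65.1 q6 -0.18 MOVE [-2.4722 -1.9741 -0.1487] turn 0.0283 t 0.1
```

>>> {"op": "move_arm", "data": {
  "motion": "1 -0.83 -0.66 -0.15 0;1 -0.83 -0.66 -0.15 0;1 -0.83 -0.66 -0.15 0;1 -0.83 -0.66 -0.15 0;1 -0.83 -0.66 -0.15 0;1 -0.83 -0.66 -0.15 0"
}}

```text
time: 0.6
position: [0.3605, 0.3724, 0.2611]
tool_rot: [0.218, 0.976, -0.001, 0.001]
ft_force: [-0.0, 0.0, -0.6]
grip_width: 0.0867
grip_force: 0.0
```

>>> {"op": "move_arm", "data": {
  "motion": "1 -0.83 -0.66 0 0;1 -0.83 -0.66 0 0;1 -0.83 -0.66 0 0;1 -0.83 -0.66 0 0;1 -0.83 -0.66 0 0;1 -0.83 -0.66 0 0"
}}

```text
time: 1.1
position: [0.4566, 0.1826, 0.2605]
tool_rot: [0.219, 0.976, -0.001, 0.002]
ft_force: [0.4, 0.6, -0.5]
grip_width: 0.0869
grip_force: 0.0
```

>>> {"op": "move_arm", "data": {
  "motion": "1 -0.8 -0.65 0 0;1 -0.8 -0.65 0 0;1 -0.8 -0.65 0 0;1 -0.8 -0.65 0 0;1 -0.8 -0.65 0 0;1 -0.8 -0.65 0 0;1 -0.8 -0.65 0 0;1 -0.8 -0.65 0 0"
}}

```text
time: 1.77
position: [0.5427, 0.0032, 0.2599]
tool_rot: [0.216, 0.976, 0.0, -0.001]
ft_force: [0.2, -0.1, 0.5]
grip_width: 0.0872
grip_force: 0.0
```

Run:
```python
from h import *
move([.6063,-.0033],.1,41.5)
p,d,m=cam("wrist");print(m); save("w1",p); np.savez("w1.npz",p=p,d=d,mtx=m["mtx"],position=m["position"],attitude=m["attitude"])
```

```text
pos [0.5427 0.0032 0.2599] fing 65.1 q6 -1.34 MOVE [-0.304   0.1044  0.7988] turn 0.1309 t 1.7667
{'mtx': array([[268.59401127,   0.        , 251.92987972],
       [  0.        , 268.59401127, 191.04419315],
       [  0.        ,   0.        ,   1.        ]]), 'position': array([0.47706656, 0.03441009, 0.4145716 ]), 'attitude': array([0.83573596, 0.53285316, 0.07192275, 0.11153488])}
```

View pics/w1.png

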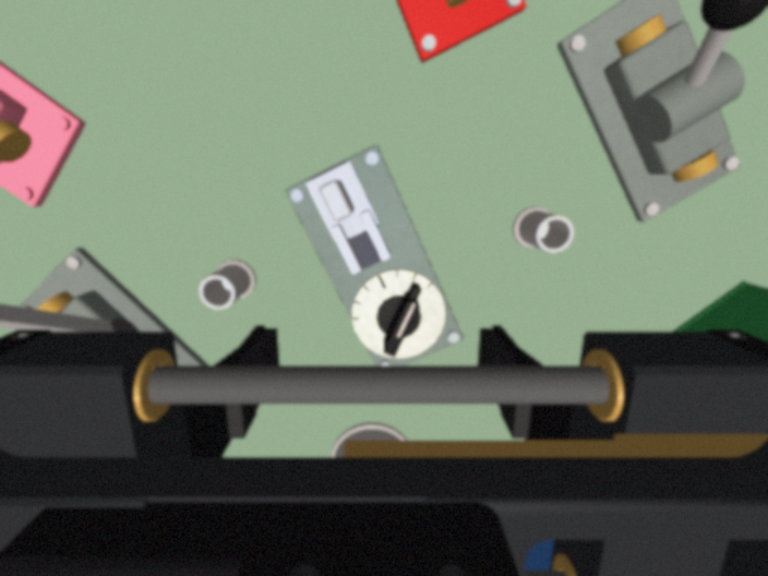

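The wrist view shows the dial at about (399,315), the nose tip at (416,288), the long mark at (381,281) and the lock tab at (337,200). The plate screws are at (296,196), (372,158) and (454,338).

Run:
```python
from h import *
z=np.load("w1.npz");p=z["p"];m={k:z[k] for k in("mtx","position","attitude")}
W=lambda x,y,h:ray((x+.5)/1.5-.5,(y+.5)/1.5-.5,h,m)[:2]
g=cv2.cvtColor(p,cv2.COLOR_RGB2HSV);v,u=np.indices(g.shape[:2]);
near=np.hypot(u-266,v-210)<34
wh=near&(g[...,2]>185)&(g[...,1]<45)
c=max(cv2.findContours(wh.astype(np.uint8),cv2.RETR_EXTERNAL,cv2.CHAIN_APPROX_NONE)[0],key=cv2.contourArea)
h=cv2.convexHull(c)[:,0];w=np.array([ray(a,b,.04,m)[:2] for a,b in h]).astype(np.float32)
print("dial",cv2.minEnclosingCircle(w))
e=cv2.fitEllipse(w);print(e)
a,b,cc,dd=W(296,196,.014),W(372,158,.014),W(454,338,.014),W(381,281,.04)
print("screws",a,b,cc,"mid",(a+cc)/2,"yaw",np.degrees(np.arctan2(*(cc-b)[::-1])), "mark",dd)
bk=near&(g[...,2]<70);vv,uu=np.nonzero(bk);q=np.array([ray(x,y,.075,m)[:2] for x,y in zip(uu,vv)])
print("black",len(q),q.mean(0)); C=np.cov(q.T);E,V=np.linalg.eigh(C);print("bar dir",np.degrees(np.arctan2(V[1,1],V[0,1])),np.sqrt(E))
print("nose",W(416,288,.058),"tab top",W(337,200,.094),"rear end",W(390,350,.081),"line",[W(*k,.081) for k in((411,305),(398,335))])
```

```text
dial ((0.6044872403144836, -0.0032933871261775494), 0.04696159437298775)
((0.6044413447380066, -0.0028451401740312576), (0.09176447987556458, 0.09329371899366379), 163.23306274414062)
screws [ 0.45983543 -0.04491157] [0.45912129 0.03693211] [0.66188849 0.03836487] mid [ 0.56086196 -0.00327335] yaw 0.4048468455102969 mark [ 0.56579901 -0.00328601]
black 558 [ 0.59432922 -0.00096432]
bar dir 136.70636587911423 [0.00808    0.01557426]
nose [0.58112239 0.02487182] tab top [ 0.47943339 -0.00155606] rear end [ 0.61745263 -0.01867634] line [array([0.58663032, 0.01542767]), array([ 0.60733806, -0.00626605])]
```

>>> {"op": "move_arm", "data": {
  "motion": "0 -0.296 0.103 0.4 0.126;0 -0.296 0.103 0.4 0.126;0 -0.296 0.103 0.6 0.126;0 -0.296 0.103 0.6 0.126;0 -0.296 0.103 0.6 0.126;0 -0.296 0.103 0.75 0.126;0 -0.296 0.103 0.9 0.126;0 -0.296 0.103 0.985 0.126;0 -0.296 0.103 0.985 0.126;0 -0.296 0.103 0.985 0.126;0 -0.296 0.103 0.985 0.126",
  "newtons": 20
}}

```text
time: 2.73
position: [0.6071, -0.0036, 0.0661]
tool_rot: [0.403, 0.915, 0.0, 0.002]
ft_force: [0.4, -0.2, 0.1]
grip_width: 0.0439
grip_force: 0.0
```

Run:
```python
from h import *
move([.605,-.003],.063,42.5)
```

```text
pos [ 0.6071 -0.0036  0.0661] fing 42.5 q6 -0.93 MOVE [ 0.0094 -0.0054  0.0155] turn 0.0001 t 2.7333
```

>>> {"op": "move_arm", "data": {
  "motion": "0 0.005 0 0 0;0 0.005 0 0 0;-1 0.005 0 0 0;-1 0.005 0 0 0;-1 0.005 0 0 0;-1 0.005 0 0 0;-1 0.005 0 0 0;-1 0.005 0 0 0",
  "newtons": 15
}}

```text
time: 3.4
position: [0.6045, -0.0038, 0.0634]
tool_rot: [0.403, 0.915, -0.001, -0.001]
ft_force: [-1.7, -2.5, 4.3]
grip_width: 0.0119
grip_force: 15.0
```

>>> {"op": "move_arm", "data": {
  "motion": "-1 0 0 0 -0.035;-1 0 0 0 -0.07;-1 0 0 0 -0.105;-1 0 0 0 -0.14;-1 0 0 0 -0.175;-1 0 0 0 -0.21;-1 0 0 0 -0.245;-1 0 0 0 -0.267;-1 0 0 0 -0.267;-1 0 0 0 -0.267;-1 0 0 0 -0.267"
}}

```text
time: 4.32
position: [0.6046, -0.0036, 0.0635]
tool_rot: [-0.004, 1.0, -0.0, -0.001]
ft_force: [-1.9, -2.6, 1.5]
grip_width: 0.0115
grip_force: 15.0
```

Run:
```python
from h import *
move([.605,-.003],.063,90.5)
print(robot.get_obs()["moment"],robot.get_obs()["ft_force"])
```

```text
pos [ 0.6046 -0.0036  0.0635] fing 90.4 q6 -1.77 MOVE [-0.0018  0.0031  0.0023] turn -0.0005 t 4.3167
[-0.39614238  0.36174737  0.07295012] [-1.89628866 -2.63170555  1.53561594]
```

Open, rise and back off towards the lock, then look.

>>> {"op": "move_arm", "data": {
  "motion": "0 0 0 0 0;0 0 0 0 0;0 0 0 0 0;0 0 0 -0.2 0;0 0 0 -0.4 0;0.3 0.2 0 -0.6 0;0.5 0.6 0 -0.7 0;0.5 0.6 0 -0.7 0;0.5 0.6 0 -0.7 0;0.5 0.6 0 -0.7 0"
}}

```text
time: 5.15
position: [0.482, -0.0034, 0.2047]
tool_rot: [-0.004, 1.0, 0.0, -0.0]
ft_force: [-0.1, 0.2, 0.2]
grip_width: 0.0631
grip_force: 0.0
```

Run:
```python
from h import *
p,d,m=cam("wrist");save("w2",p); np.savez("w2.npz",p=p,d=d,mtx=m["mtx"],position=m["position"],attitude=m["attitude"])
move([.4794,-.0025],.07,90.5)
```

```text
pos [ 0.4849 -0.004   0.2044] fing 90.4 q6 -1.82 MOVE [0.0287 0.0077 0.672 ] turn -0.0004 t 5.2
```

View pics/w2.png

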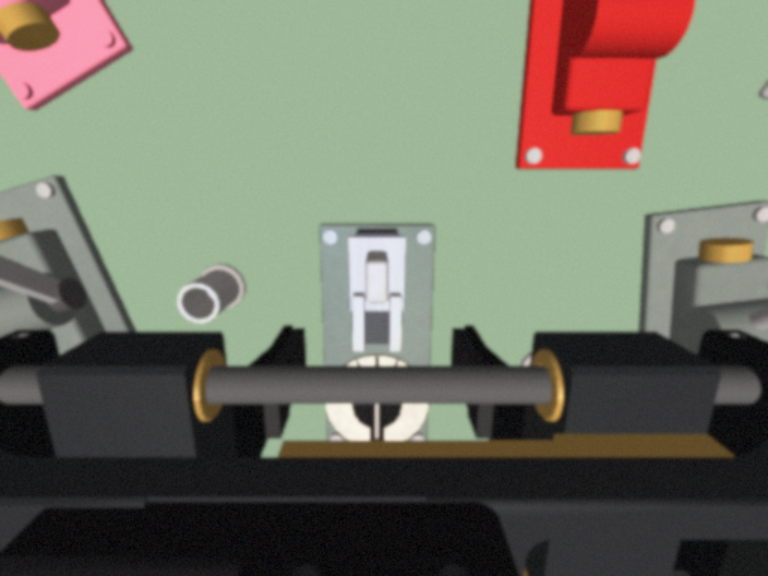

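The nose line and the long mark both sit at column 377, so the knob is aligned. The lock tab's top is at about (377,282).

Run:
```python
from h import *
z=np.load("w2.npz");m={k:z[k] for k in("mtx","position","attitude")}
W=lambda x,y,h:ray((x+.5)/1.5-.5,(y+.5)/1.5-.5,h,m)[:2]
print("tab",W(377,262,.094),W(377,303,.094),"line",W(377,405,.081),W(377,430,.081),"fork tips",W(358,350,.063),W(396,350,.063))
t=(W(377,262,.094)+W(377,303,.094))/2
move([t[0],t[1]],.074,90.5)
```

```text
tab [ 0.4650943  -0.00313775] [ 0.49395884 -0.00294629] line [ 0.58142427 -0.0023843 ] [ 0.60380807 -0.00223583] fork tips [ 0.54321286 -0.01780264] [0.54300757 0.0124776 ]
pos [ 0.4849 -0.004   0.2044] fing 90.4 q6 -1.82 MOVE [0.0281 0.005  0.652 ] turn -0.0004 t 5.2
```

>>> {"op": "move_arm", "data": {
  "motion": "0 0.027 0.003 0.2 0;0 0.027 0.003 0.4 0;0 0.027 0.003 0.55 0;0 0.027 0.003 0.65 0;0 0.027 0.003 0.65 0;0 0.027 0.003 0.65 0;-1 0.027 0.003 0.65 0;-1 0.027 0.003 0.65 0;-1 0.027 0.003 0.65 0;-1 0.027 0.003 0.65 0;-1 0.027 0.003 0.65 0;-1 0.027 0.003 0.65 0",
  "newtons": 20
}}

```text
time: 6.2
position: [0.4804, -0.0044, 0.0744]
tool_rot: [-0.004, 1.0, -0.001, 0.001]
ft_force: [-0.4, -4.1, 3.8]
grip_width: 0.0159
grip_force: 20.0
```

>>> {"op": "move_arm", "data": {
  "motion": "-1 -0.03 0 0 0;-1 -0.06 0 0 0;-1 -0.09 0 0 0;-1 -0.12 0.001 0 0;-1 -0.15 0.001 0 0;-1 -0.18 0.001 0 0;-1 -0.2 0.002 0 0;-1 -0.22 0.002 0 0;-1 -0.235 0.002 0 0;-1 -0.235 0.002 0 0;-1 -0.235 0.002 0 0"
}}

```text
time: 7.12
position: [0.5254, -0.004, 0.0744]
tool_rot: [-0.005, 1.0, -0.001, -0.001]
ft_force: [-4.5, -6.6, 8.5]
grip_width: 0.0156
grip_force: 20.0
```

>>> {"op": "move_arm", "data": {
  "motion": "-1 -0.015 0 0 0;-1 -0.02 0 0 0;-1 -0.02 0 0 0;-1 -0.02 0 0 0;-1 -0.02 0 0 0"
}}

```text
time: 7.53
position: [0.5257, -0.004, 0.0742]
tool_rot: [-0.005, 1.0, -0.001, -0.005]
ft_force: [-10.3, -8.1, 13.0]
grip_width: 0.016
grip_force: 20.0
```

>>> {"op": "move_arm", "data": {
  "motion": "0 -0.01 0 0 0;0 -0.01 0 0 0;0 -0.01 0 0 0;0 0 0 -0.2 0;0 0 0 -0.4 0;0 0.1 0 -0.6 0;0 0.3 0 -0.8 0;0 0.5 0 -0.93 0;0 0.5 0 -0.93 0;0 0.5 0 -0.93 0;0 0.5 0 -0.93 0"
}}

```text
time: 8.45
position: [0.431, -0.0035, 0.2605]
tool_rot: [-0.004, 1.0, -0.0, 0.002]
ft_force: [0.8, 0.7, 0.1]
grip_width: 0.0433
grip_force: 0.0
```

Run:
```python
from h import *
p,d,m=cam("wrist");save("w3",p); np.savez("w3.npz",p=p,d=d,mtx=m["mtx"],position=m["position"],attitude=m["attitude"])
move([.4537,-.315],.26,16.3)
```

```text
pos [ 0.4317 -0.0036  0.2597] fing 90.5 q6 -1.85 MOVE [-9.7500e-02 -1.5577e+00 -7.0000e-04] turn 0.412 t 8.5
```

View pics/w3.png

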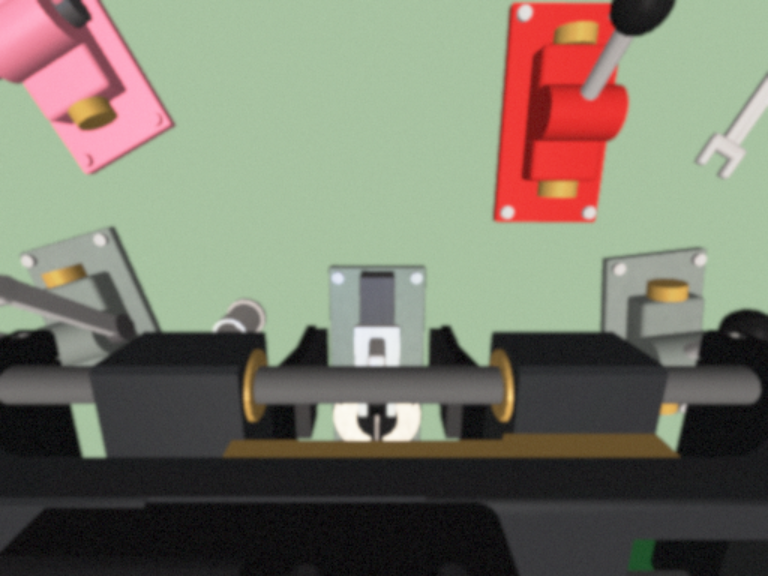

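The lock is forward around the nose, with its tab at (377,348) and the empty track behind it. Now to the cut-off.

>>> {"op": "move_arm", "data": {
  "motion": "0 -0.02 -0.15 0 0.035;0 -0.05 -0.3 0 0.07;0 -0.08 -0.45 0 0.105;0 -0.1 -0.6 0 0.14;0 -0.1 -0.75 0 0.175;0 -0.1 -0.9 0 0.21;0 -0.1 -1 0 0.25;0 -0.1 -1 0 0.285;0 -0.1 -1 0 0.32;0 -0.1 -1 0 0.355;0 -0.1 -1 0 0.39;0 -0.1 -1 0 0.412"
}}

```text
time: 9.5
position: [0.4535, -0.204, 0.2576]
tool_rot: [0.602, 0.799, 0.0, -0.001]
ft_force: [0.0, -0.3, 0.1]
grip_width: 0.0436
grip_force: 0.0
```

Run:
```python
from h import *
move([.473,-.385],.26,16.3)
```

```text
pos [ 0.4535 -0.204   0.2576] fing 16.0 q6 -0.93 MOVE [-0.8966 -0.1558 -0.0134] turn -0.0015 t 9.5
```

>>> {"op": "move_arm", "data": {
  "motion": "0 -0.2 -0.03 -0.01 0;0 -0.4 -0.07 -0.01 0;0 -0.6 -0.1 -0.01 0;0 -0.8 -0.14 -0.01 0;0 -0.9 -0.155 -0.01 0;0 -0.9 -0.155 -0.01 0;0 -0.9 -0.155 -0.01 0"
}}

```text
time: 10.08
position: [0.4736, -0.3862, 0.2589]
tool_rot: [0.6, 0.8, 0.001, -0.001]
ft_force: [0.4, -0.5, 0.4]
grip_width: 0.0435
grip_force: 0.0
```

Run:
```python
from h import *
p,d,m=cam("wrist");save("w4",p); np.savez("w4.npz",p=p,d=d,mtx=m["mtx"],position=m["position"],attitude=m["attitude"])
move([.4537,-.315],.26,16.3)
```

```text
pos [ 0.4733 -0.3846  0.2593] fing 16.3 q6 -1.15 MOVE [ 0.3616  0.0034 -0.0023] turn -0.0001 t 10.1333
```

View pics/w4.png

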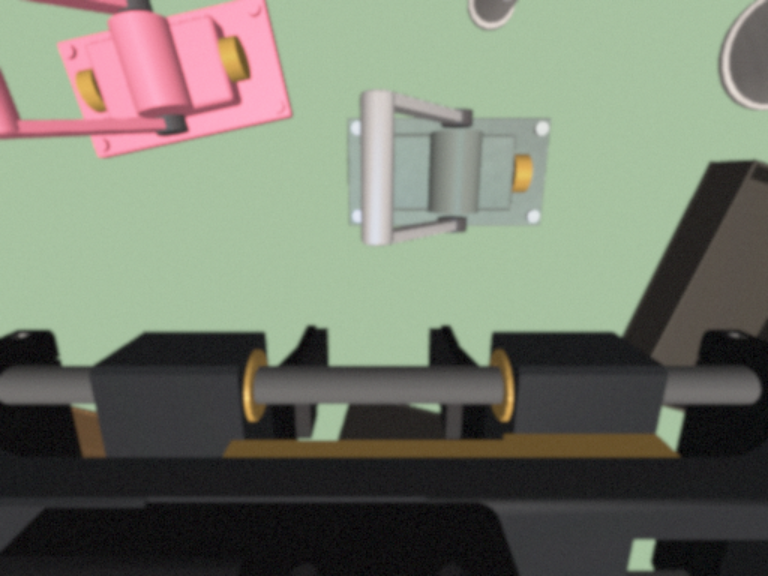

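The bail bar stands at column 377, rows 91 to 243. The plate screws are at (355,128), (543,128), (357,216) and (534,216).

Run:
```python
from h import *
z=np.load("w4.npz");m={k:z[k] for k in("mtx","position","attitude")}
W=lambda x,y,h:ray((x+.5)/1.5-.5,(y+.5)/1.5-.5,h,m)[:2]
w=np.array([W(*q,.014) for q in((355,128),(357,216),(543,128),(534,216))]);dd=w[2]+w[3]-w[0]-w[1]
print(w.mean(0),np.degrees(np.arctan2(dd[1],dd[0])))
a,b=W(376,91,.136),W(377,243,.136);print("bar",a,b,(a+b)/2,np.linalg.norm(a-b)); c=(a+b)/2
print("depth",cloud(z["d"],m)[111,251])
# TCP z: grasp point (11mm behind) at bar centre z .135
move(c,.124,16.3)
y=np.radians(16.3)
# arc about the hinge, in tool y/z, normalised
for f in np.linspace(0,1.3,8): th=f-.65;print(((.11*np.sin(th)+.11*np.sin(.65))/.2).round(3),(-(.11*np.cos(th)-.11*np.cos(.65))/.2).round(3))
```

```text
[ 0.51562908 -0.29376656] 16.19444543396585
bar [ 0.43738977 -0.26581947] [ 0.46484272 -0.35834359] [ 0.45111624 -0.31208153] 0.09651102864855339
depth [ 0.45072272 -0.3100294   0.15030221]
pos [ 0.4733 -0.3846  0.2593] fing 16.3 q6 -1.15 MOVE [ 0.3766 -0.0043  0.6778] turn -0.0001 t 10.1333
0.0 -0.0
0.087 -0.054
0.182 -0.091
0.282 -0.11
0.384 -0.11
0.484 -0.091
0.579 -0.054
0.666 -0.0
```

>>> {"op": "move_arm", "data": {
  "motion": "0 0.15 0 0 0;0 0.3 0 0 0;0 0.377 0 0.1 0;0 0.377 0 0.3 0;0 0.377 0 0.45 0;0 0.377 0 0.6 0;0 0.377 0 0.7 0;0 0.377 0 0.7 0;0 0.377 0 0.7 0;-0.3 0.377 0 0.7 0;-0.3 0.377 0 0.7 0;-0.3 0.377 0 0.7 0"
}}

```text
time: 11.13
position: [0.4529, -0.3131, 0.1232]
tool_rot: [0.6, 0.8, -0.0, 0.002]
ft_force: [-0.1, 0.4, 0.5]
grip_width: 0.0331
grip_force: 0.0
```

>>> {"op": "move_arm", "data": {
  "motion": "-0.3 0 0.05 -0.03 0;-0.3 0 0.1 -0.058 0;-0.3 0 0.15 -0.08 0;-0.3 0 0.2 -0.095 0;-0.3 0 0.25 -0.106 0;-0.3 0 0.3 -0.112 0;-0.3 0 0.34 -0.113 0;-0.3 0 0.37 -0.112 0;-0.3 0 0.4 -0.108 0;-0.3 0 0.43 -0.104 0;-0.3 0 0.46 -0.097 0;-0.3 0 0.46 -0.097 0"
}}

```text
time: 12.13
position: [0.5416, -0.2864, 0.1404]
tool_rot: [0.6, 0.8, 0.0, 0.0]
ft_force: [8.9, 2.2, -2.2]
grip_width: 0.0307
grip_force: 2.0
```

Past upright, the bar now leans on the front finger. I'll follow it down, past the stop by the gap.

>>> {"op": "move_arm", "data": {
  "motion": "-0.3 0 0.03 0.009 0;-0.3 0 0.06 0.02 0;-0.3 0 0.09 0.033 0;-0.3 0 0.12 0.046 0;-0.3 0 0.15 0.06 0;-0.3 0 0.18 0.078 0;-0.3 0 0.206 0.097 0;-0.3 0 0.226 0.1 0;-0.3 0 0.24 0.1 0;-0.3 0 0.24 0.1 0"
}}

```text
time: 12.97
position: [0.5834, -0.2736, 0.1199]
tool_rot: [0.599, 0.801, -0.002, -0.003]
ft_force: [-5.4, -2.9, -0.8]
grip_width: 0.0305
grip_force: 3.2
```

>>> {"op": "move_arm", "data": {
  "motion": "0 0 -0.015 0 0;0 0 -0.015 0 0;0 0 -0.015 0 0;0 0 -0.015 -0.2 0;0 0 -0.015 -0.4 0;0 0 -0.015 -0.6 0;0 -0.2 -0.015 -0.7 0;0 -0.4 -0.015 -0.7 0;0 -0.4 -0.015 -0.7 0;0 -0.4 -0.015 -0.7 0"
}}

```text
time: 13.8
position: [0.6064, -0.3532, 0.2613]
tool_rot: [0.601, 0.799, 0.0, 0.001]
ft_force: [-1.0, 0.4, -0.8]
grip_width: 0.0438
grip_force: 0.0
```

Run:
```python
from h import *
p,d,m=cam("scene");cv2.imwrite("pics/s2.png",cv2.resize(np.ascontiguousarray(p[100:300,80:380,::-1]),None,fx=2.6,fy=2.6,interpolation=cv2.INTER_CUBIC))
move([.5,-.3],.26)
```

```text
pos [ 0.6057 -0.3512  0.2604] fing 16.2 q6 -0.97 MOVE [ 0.3934 -0.4359  0.0027] turn 0 t 13.85
```

View pics/s2.png

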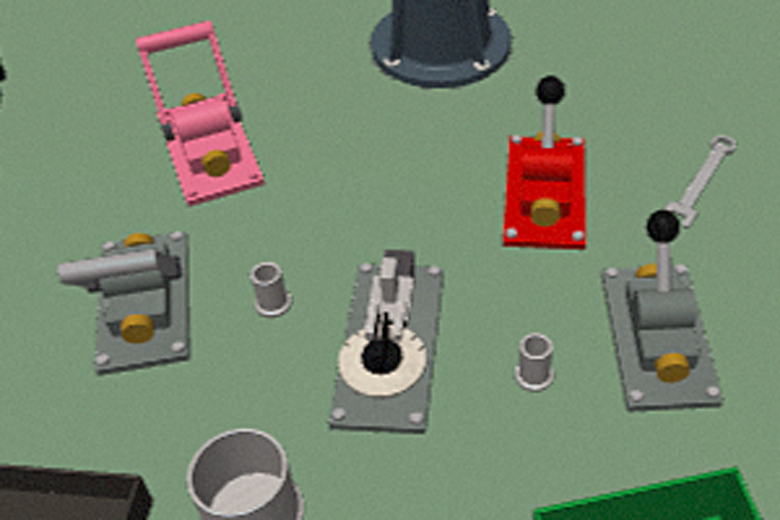

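The bail now leans to +x with its bar at (110,268), the fork sits astride the nose at (385,325), and the vent lever and loose parts are unmoved. I'm handing it in.

```bash
python3 -c "
from rig import robot
print(robot.hand_in())"
```

```text
the job is handed in; nothing more can be done
None
```

I turned the knob to the long mark, slid the fork lock fully home over the nose, then threw the bail to its on stop; the job is handed in at about 14 s on the robot's clock, with the vent lever and loose parts left alone.

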